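# Put the slicer's blade inserts into their guards

### The arm

A 7-joint arm with a two-finger parallel gripper is mounted at the origin on a cart in front of the work surface, level with it; the furniture and walls round the work are solid. World frame = base frame: x ahead of the robot, y to its left, z up, the work surface at z = 0. Lengths are in m, angles in rad, forces in N, time in s.
With the tool pointing down it reaches from about 0.4 to 0.85 m from the base axis. Payload 4.5 kg.
Tool frame: the origin (TCP) lies on the centre line of the jaws, within the pads' length; the fingertips stand 17 mm ahead of it and the grasp point (between the pads) lies 2 mm behind it; z points along the fingers, y is the line along which they close (so a half turn about z gives the same grasp; the last joint's range is limited). The gripper opens to 85 mm and grips with 20 to 120 N. Pads are 22 mm wide; open, the fingers measure 114 mm over their backs; the gripper's body (76 mm by 85 mm) begins 54 mm behind the grasp point. The pads swing forward as they close: fully open they stand 13 mm farther back than shut.
Start: joints at [-1.207, 0.689, -0.195, 1.565, 0.157, 0.902, -0.215], TCP at [0.202, 0.591, 0.248] pointing down, gripper open.
Joint ranges: [-3.01, 3.01], [-0.46, 2.08], [-1.47, 1.51], [0.13, 2.56], [-1, 4.14], [0.04, 2.09], [-2.66, 2.66]. Speed limits (rad/s): [2.57, 2.57, 3.14, 3.14, 3.14, 3.14, 3.14].

### API

Orientations are given as a unit quaternion [x, y, z, w].
In Python, from cell import env gives the robot as it stands. The module is installed in compiled form; this text tells all that it offers.
- The arm moves only by the tool send_rows, never from a script. Its argument "plan" is one flat list of numbers, 7 for each row, row after row: the shift along the tool's x, y, z each as a share of 0.025 m, from -1 to 1, then the turn, a rotation vector about the tool's x, y, z each as a share of 4 degrees, from -1 to 1, then the opening, from -1 (shut) to 1 (fully open). In form: [x, y, z, rx, ry, rz, grip, x, y, z, rx, ry, rz, grip, ...]. A call has 1 to 8 rows; each row shifts and turns the commanded pose from where the row before left it, along the tool's axes as they then stand; what a row does not reach is not made up. A row lasts 1/12 s, in which the tool goes at most 41.7 mm and 7.16 degrees, less where a joint would pass 70% of its speed; a pose out of reach is approached as far as the arm can. A call with a number of a shift or a turn outside -1 to 1 is refused whole. A call with a gripper value outside its range is refused whole. The fingers move at their own pace and stop on an object; "force" is the grip in N (left out, the last holds). Time passes only in rows, so rows that do not move let the fingers close. It gives the time, the measured TCP pose, the force, the opening and the grip force at its end, in the units of the state.
- env.sense(): the state, without advancing time (a new reading comes with each control period).
- env.capture(name): name is "side" or "top"; returns a dict with "image" (420x560x3 uint8, red, green, blue), "fx", "fy", "cx", "cy" (pixels), "k1" (the pictures are not rectified: a ray, as slopes to the right and down, at radius r is drawn at 1 + k1 r^2 times it, then the intrinsics apply), "position" and "orientation" of the camera in the world. Camera axes: x right, y up, looking along -z (the intrinsics and any distortion apply to the point x, -y, -z); pixel columns grow to the right and rows downward; lengths in m; the calibration is good to about 2 mm. A picture is of the moment at which its call begins. There is no depth.
- env.job_done(): hands the job in; it is judged then, once.
The state is a dict: "t": time; "joint_positions": joint angles; "qd": joint speeds; "tau": joint torques, N m; "position": TCP position; "tool_rot": TCP orientation; "wrist_force": force on the tool from outside, world axes, zero at the start; "moment": the same for the moment, N m; "gripper_width": opening from 0.0 (shut) to 1.0 (fully open); "gripper_force": force on a finger pad.
Only numpy, scipy, OpenCV 4.12 (cv2) and the standard library are available. Lean on these libraries where they do the work, as an engineer would, in place of code of your own. Each camera call takes 0.05 s, during which the arm holds its last target. There are 200 camera calls.

### The job

The slicer's three blade inserts have dried in the sprung clip strip. Pull them out and stand each one, blade down and fully home, in the blade guard made for its width, and let go of it. Do not let a blade fall over or lie down, and leave the spice jar, the plastic cup and the food tin standing where they are.

Things in the scene. Friction and masses are not known exactly. Their poses are not given: they have to be found in the camera images.
- clip_strip: Fixed aluminium bar, 236 mm long (own y), 46 mm deep; origin: centre of its underside on the worktop. Three sprung steel clips 51 mm high at y = -76, 0, +76 mm, an insert in each: blade down, width along y, edge 10 mm above the origin. The two jaws grip over a rib on its faces: a straight pull up of 5 to 12 N frees it in the first 12 mm; its edge is clear of the clip after 45 mm.
- narrow_insert: Loose slicer insert, the narrow one: 28 mm wide (own y), fine-toothed comb blade, 4 mm teeth; 80 g. Upright black frame 6 mm thick (own x), rib 10 mm thick at z = 30 mm, flange 9 mm thick at z = 52 to 58 mm. Origin: middle of the bottom blade edge; z up. Grip tab in the middle, z = 58 to 86 mm, 12 mm (x) by 24 mm (y): pinch across the 12 mm at z = 74 mm. Both faces alike.
- medium_insert: Loose slicer insert, the medium one: 50 mm wide (own y), coarse-toothed comb blade, 8 mm teeth; 80 g. Upright black frame 6 mm thick (own x), rib 10 mm thick at z = 30 mm, flange 9 mm thick at z = 52 to 58 mm. Origin: middle of the bottom blade edge; z up. Grip tab in the middle, z = 58 to 86 mm, 12 mm (x) by 24 mm (y): pinch across the 12 mm at z = 74 mm. Both faces alike.
- wide_insert: Loose slicer insert, the wide one: 72 mm wide (own y), plain straight blade; 80 g. Upright black frame 6 mm thick (own x), rib 10 mm thick at z = 30 mm, flange 9 mm thick at z = 52 to 58 mm. Origin: middle of the bottom blade edge; z up. Grip tab in the middle, z = 58 to 86 mm, 12 mm (x) by 24 mm (y): pinch across the 12 mm at z = 74 mm. Both faces alike.
- narrow_guard: Fixed grey blade guard for the 28 mm insert: upright open sleeve on a rubber foot, 52 mm high, 53 mm long (own y) over its flared mouth. Origin: centre of its underside on the worktop. Slot 35 mm long, 9 mm wide at its floor (z = 6 mm), 13 mm at z = 40 mm, flaring to 47 x 28 mm at the top. The insert's edge rests on the floor, its tab above the mouth, either way round.
- medium_guard: Fixed grey blade guard for the 50 mm insert: upright open sleeve on a rubber foot, 52 mm high, 75 mm long (own y) over its flared mouth. Origin: centre of its underside on the worktop. Slot 57 mm long, 9 mm wide at its floor (z = 6 mm), 13 mm at z = 40 mm, flaring to 69 x 28 mm at the top. The insert's edge rests on the floor, its tab above the mouth, either way round.
- wide_guard: Fixed grey blade guard for the 72 mm insert: upright open sleeve on a rubber foot, 52 mm high, 97 mm long (own y) over its flared mouth. Origin: centre of its underside on the worktop. Slot 79 mm long, 9 mm wide at its floor (z = 6 mm), 13 mm at z = 40 mm, flaring to 91 x 28 mm at the top. The insert's edge rests on the floor, its tab above the mouth, either way round.
- spice_jar: Bystander: loose spice jar with a red lid, 45 mm across, 106 mm high, standing by the near-right end of the strip. Origin: centre of its underside.
- plastic_cup: Bystander: loose open frosted plastic cup, 65 mm across and high, at the left. Origin: centre of its underside.
- food_tin: Bystander: loose unopened food tin, 76 mm across, 58 mm high, beyond the right end of the strip. Origin: centre of its underside.

How it is judged:
At the end, for the whole second after the job is handed in: Each insert stands in the guard of its own width: its origin within 8 mm of the guard's axis seen from above, its edge on the floor (less than 11 mm above the worktop, 6 mm when home), upright within 0.2 rad, along the slot within 0.25 rad (either way round), at rest and released (horizontal distance between narrow_insert and narrow_guard below 0.008 m and z of narrow_insert in the frame of narrow_guard below 0.011 m and angle between each of narrow_insert, medium_insert, wide_insert's own z axis and vertical below 0.2 rad and angle between the y axis of narrow_insert and the y axis of narrow_guard, either way round below 0.25 rad and linear speed of each of narrow_insert, medium_insert, wide_insert below 0.02 m/s and angular speed of each of narrow_insert, medium_insert, wide_insert below 1 rad/s and horizontal distance between medium_insert and medium_guard below 0.008 m and z of medium_insert in the frame of medium_guard below 0.011 m and angle between the y axis of medium_insert and the y axis of medium_guard, either way round below 0.25 rad and horizontal distance between wide_insert and wide_guard below 0.008 m and z of wide_insert in the frame of wide_guard below 0.011 m and angle between the y axis of wide_insert and the y axis of wide_guard, either way round below 0.25 rad); the robot touches nothing.
It fails at once if a blade insert falls over or is laid down (angle between any of narrow_insert, medium_insert, wide_insert's own z axis and vertical above 1 rad).
It fails at once if the spice jar, the plastic cup or the food tin is moved by more than 30 mm or knocked over (distance of any of spice_jar, plastic_cup, food_tin from where it was at the start of the episode above 0.03 m or angle between any of spice_jar, plastic_cup, food_tin's own z axis and vertical above 0.6 rad).
It also fails if it takes over 88 s, if anything falls off the work surface, if the arm or the gripper's body presses on something with over 40 N, if the wrist force passes 120 N, or if a joint passes its speed limit or range.

## Working session

There is one attempt and no reset: what is moved stays moved. The work goes in short steps, Python scripts to look and compute and a tool call to move; the robot and the scene stay as the last step left them, time stands still between calls to the robot, and variables do not carry over. Pictures are saved under pics/ and viewed, at most 14 in all, crops included, and the job is handed in when it is done.

Besides the shell and the picture viewer there is one more tool, called after "Request:" in YAML: its name, and indented under it one key for each argument. send_rows: Moves the arm, as the interface text tells. Its arguments: {"type":"object","properties":{"plan":{"type":"array"},"force":{"type":"number"}},"required":["plan"]}

```bash
mkdir -p pics; cat > h.py <<'E'
import numpy as np, cv2, json
from scipy.spatial.transform import Rotation as R
def save(env,name,fn):
    c=env.capture(name); cv2.imwrite(f'pics/{fn}.png',c['image'][:,:,::-1])
    d={k:(np.asarray(v).tolist() if not isinstance(v,(int,float)) else v) for k,v in c.items() if k!='image'}
    json.dump(d,open(f'pics/{name}.json','w')); return d
def load(name): return json.load(open(f'pics/{name}.json'))
def ray(c,u,v):
    K=np.array([[c['fx'],0,c['cx']],[0,c['fy'],c['cy']],[0,0,1.]])
    p=cv2.undistortPoints(np.array([[[u,v]]],float),K,np.array([c['k1'],0,0,0,0.]))[0,0]
    d=R.from_quat(c['orientation']).apply([p[0],-p[1],-1]); return np.array(c['position']),d
def px2w(c,u,v,z):
    o,d=ray(c,u,v); return o+d*(z-o[2])/d[2]
def w2px(c,P):
    q=R.from_quat(c['orientation']).inv().apply(np.array(P)-c['position']); x,y=q[0]/-q[2],-q[1]/-q[2]
    s=1+c['k1']*(x*x+y*y); return np.array([c['fx']*x*s+c['cx'],c['fy']*y*s+c['cy']])
E
python3 - <<'E'
from h import *
from cell import env
for n in('top','side'): print(save(env,n,n+'0'))
s=env.sense(); print(s)
E
```

```text
{'fx': 436.50332330848744, 'fy': 436.50332330848744, 'cx': 275.88534458312796, 'cy': 205.68533286417633, 'k1': -0.00029748534717660816, 'position': [0.4486341566744846, 0.2126130509034889, 0.8879025567820118], 'orientation': [-0.05518643779031427, 0.034173238538994816, 0.7142703451700393, -0.6968532993840567]}
{'fx': 514.942269356795, 'fy': 514.942269356795, 'cx': 275.49979287390084, 'cy': 208.7507864303062, 'k1': -0.13387421966667637, 'position': [0.5258478873376183, 0.9770415342413039, 0.6499587403034374], 'orientation': [-0.009449427768087597, 0.43573486373768977, 0.8999546048429868, -0.01129362918888434]}
{'t': 0.1, 'joint_positions': array([-1.20718264,  0.68990321, -0.19457079,  1.56627427,  0.15732082,
        0.90249808, -0.21508111]), 'qd': array([ 0.00097853, -0.00428273, -0.00070546, -0.00293484,  0.0004622 ,
       -0.00061592,  0.00014771]), 'tau': array([-3.34070071e-03, -5.40602374e+01, -1.27131555e+00, -1.58987224e+01,
        9.44863219e-03,  4.37164927e-03,  5.69101800e-06]), 'position': array([0.20225152, 0.59076671, 0.24755445]), 'tool_rot': array([ 1.64085669e-01,  9.86445732e-01, -8.38790085e-04, -8.46954330e-05]), 'wrist_force': array([ 0.47973297, -1.24058604, -1.06260889]), 'moment': array([-0.00653182,  0.00596766, -0.02670495]), 'gripper_force': 0.0, 'gripper_width': 1.0007626992691445}
```

View pics/top0.png

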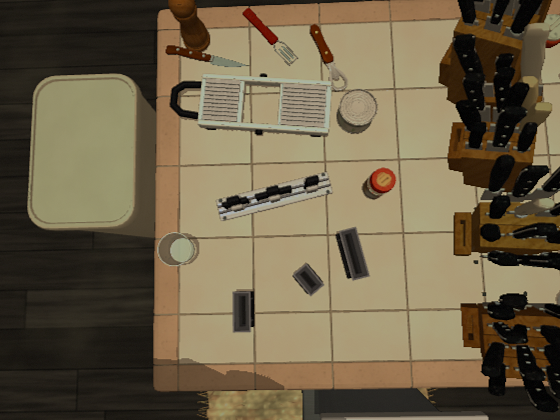

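View pics/side0.png

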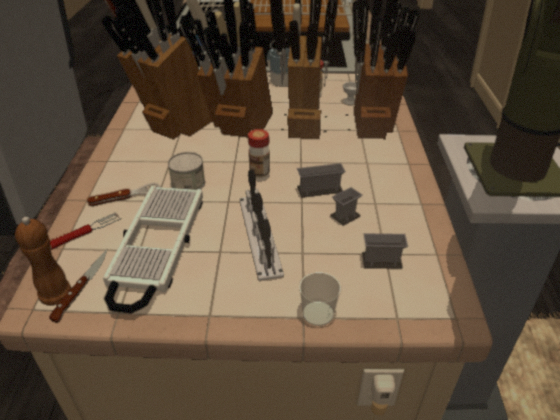

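```bash
python3 - <<'E'
import cv2
a=cv2.imread('pics/top0.png'); cv2.imwrite('pics/topc.png',cv2.resize(a[160:340,205:405],None,fx=4,fy=3.3333*1.0 if 0 else 4,interpolation=cv2.INTER_CUBIC)[:600])
cv2.imwrite('pics/topd.png',cv2.resize(a[165:225,210:340],None,fx=6,fy=6,interpolation=cv2.INTER_CUBIC))
b=cv2.imread('pics/side0.png'); cv2.imwrite('pics/sidec.png',cv2.resize(b[150:290,230:420],None,fx=4,fy=4,interpolation=cv2.INTER_CUBIC))
c=cv2.imread('pics/top0.png');cv2.imwrite('pics/tope.png',cv2.resize(a[220:340,225:375],None,fx=5,fy=5,interpolation=cv2.INTER_CUBIC))
E
```

```text
(no output)
```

View pics/topd.png

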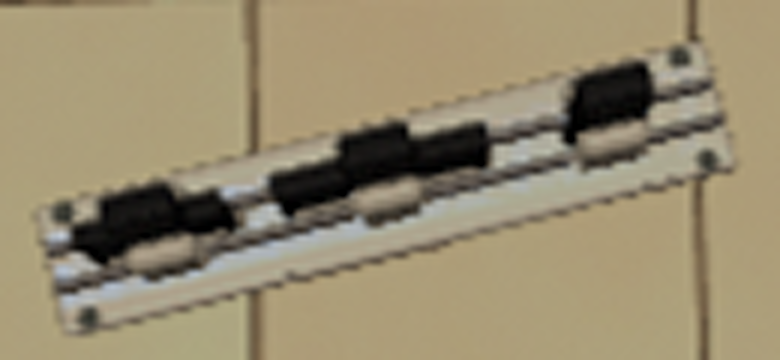

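View pics/tope.png

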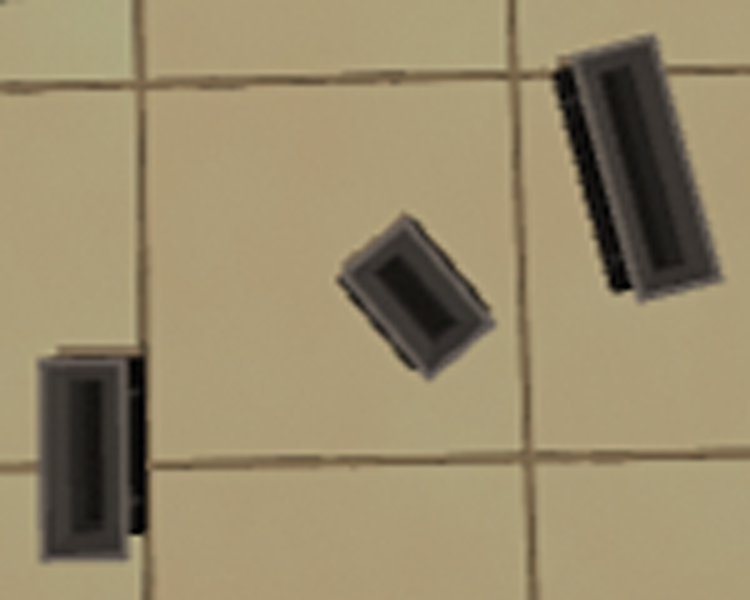

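View pics/sidec.png

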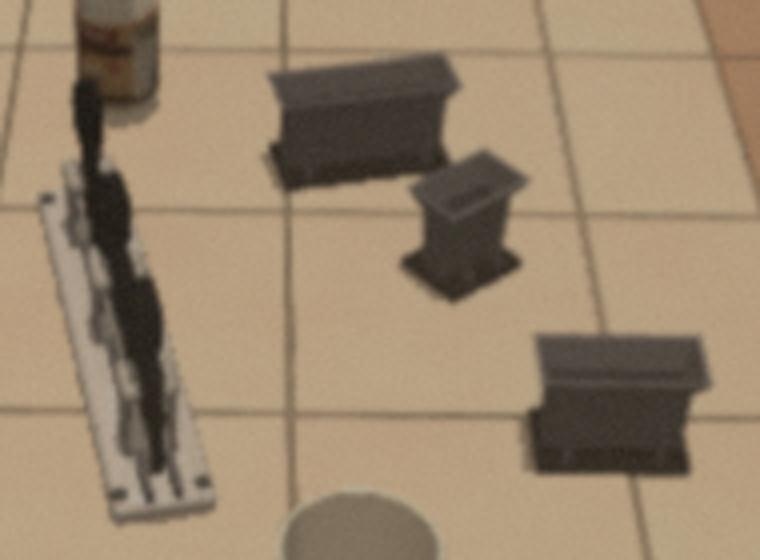

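```bash
cat > fit.py <<'E'
from h import *
from scipy.optimize import least_squares
T,S=load('top'),load('side')
t=lambda pts,x0,y0,s:[((x+.5)/s-.5+x0,(y+.5)/s-.5+y0) for x,y in pts]
def fit(name,L,W,z,top,side,yaw0):
    loc=np.array([[W/2,L/2],[W/2,-L/2],[-W/2,-L/2],[-W/2,L/2]])
    # order of given top points : +x+y, +x-y, -x-y, -x+y
    def f(p,full=False):
        c,s=np.cos(p[2]),np.sin(p[2]); zz=z if z else p[3]
        P=[np.r_[p[0]+c*a-s*b,p[1]+s*a+c*b,zz] for a,b in loc]; r=[]
        for cam,pts in((T,top),(S,side)):
            for k,q in pts.items(): r.append(w2px(cam,P[k])-q)
        return np.array(r).ravel()
    c0=np.mean([px2w(T,*q,.03)[:2] for q in top.values()],0)
    s=least_squares(f,[*c0,yaw0]+([] if z else [.01]))
    print(name,np.round(s.x,4),'rms px',np.round(np.sqrt(np.mean(s.fun**2)),2)); print(np.round(s.fun.reshape(-1,2),1).tolist()); return s.x
D=lambda idx,pts:dict(zip(idx,pts))
e=lambda p:t(p,225,220,5); c=lambda p:t(p,230,150,4); d=lambda p:t(p,210,165,6)
if __name__=='__main__':
    for z in (.004,.008,0.012): fit('strip',.236,.046,z,D([3-3+3,2,1,0],d([(65,333),(735,165),(703,42),(36,205)])) if 0 else D([3,2,1,0],d([(65,333),(735,165),(703,42),(36,205)])),D([1,0,3],c([(40,197),(112,518),(215,505)])),.2)
    # guards: order in top: left-top, right-top, right-bottom, left-bottom ; image up=+x, right=-y
    # long axis ~ along x: local y -> +x at yaw=-90deg ; +x local -> image left(+y)? yaw=-90: x->-y(right), y->+x(up)
    o=[3,0,1,2]; y0=-np.pi/2
    fit('wide',.097,.038,.052,D(o,e([(570,57),(655,35),(722,278),(640,302)])),{},y0)
    for n,L,tp,yy in(('wide',.097,[(570,57),(655,35),(722,278),(640,302)],y0+.27),('narrow',.053,[(340,278),(405,213),(494,322),(430,380)],y0+.6),('medium',.075,[(40,360),(127,357),(128,558),(42,562)],y0)):
        P=[px2w(T,*q,.052) for q in e(tp)]; print(n,np.round(P,4).tolist(),'sides',[round(float(np.linalg.norm(P[i]-P[i-1])),4) for i in range(4)], 'ctr',np.mean(P,0).round(4))
    for n,sp in(('wide',[(270,75),(445,53),(462,88),(283,108)]),('narrow',[(412,190),(488,150),(528,182),(452,222)]),('medium',[(536,337),(700,337),(710,385),(543,388)])):
        P=[px2w(S,*q,.052) for q in c(sp)]; print(n,'side','sides',[round(float(np.linalg.norm(P[i]-P[i-1])),4) for i in range(4)], 'ctr',np.mean(P,0).round(4))
E
python3 fit.py
```

```text
strip [0.5822 0.2404 0.217 ] rms px 0.66
[[0.4, 0.2], [1.0, 0.5], [0.7, -0.4], [0.3, -0.1], [-0.4, 0.4], [-0.2, 1.5], [0.2, 1.0]]
strip [0.5817 0.2416 0.2159] rms px 0.44
[[-0.5, 0.2], [0.6, 0.5], [0.3, -0.5], [-0.6, -0.2], [-0.3, -0.8], [-0.1, 0.4], [0.4, -0.1]]
strip [0.5813 0.2428 0.2148] rms px 0.9
[[-1.4, 0.2], [0.2, 0.5], [-0.1, -0.7], [-1.5, -0.3], [-0.2, -2.0], [-0.1, -0.7], [0.6, -1.2]]
wide [ 0.461   0.0905 -1.3389] rms px 1.06
[[-1.3, -0.2], [0.9, -0.8], [1.8, 0.3], [-1.4, 0.7]]
wide [[0.5034, 0.1177, 0.052], [0.511, 0.085, 0.052], [0.4188, 0.0641, 0.052], [0.4106, 0.0952, 0.052]] sides [0.0955, 0.0335, 0.0945, 0.0322] ctr [0.4609 0.0905 0.052 ]
narrow [[0.4219, 0.2077, 0.052], [0.4458, 0.1824, 0.052], [0.4043, 0.1502, 0.052], [0.3834, 0.175, 0.052]] sides [0.0506, 0.0347, 0.0524, 0.0324] ctr [0.4138 0.1788 0.052 ]
medium [[0.3938, 0.3218, 0.052], [0.3942, 0.2889, 0.052], [0.3204, 0.2896, 0.052], [0.3195, 0.3218, 0.052]] sides [0.0743, 0.033, 0.0738, 0.0322] ctr [0.357  0.3055 0.052 ]
wide side sides [0.0307, 0.0954, 0.0334, 0.0947] ctr [0.4611 0.089  0.052 ]
narrow side sides [0.0303, 0.0521, 0.0312, 0.051] ctr [0.4141 0.1785 0.052 ]
medium side sides [0.0333, 0.0733, 0.0315, 0.0729] ctr [0.3576 0.3051 0.052 ]
```

```bash
cat >> h.py <<'E'
def go(x,y,z,head,n=None,env=None):
    """constant tool-frame row (repeated n times) from measured pose to target; head = heading of tool y, deg"""
    from cell import env
    s=env.sense(); r=R.from_quat(s['tool_rot']); M=r.as_matrix(); h0=np.degrees(np.arctan2(M[1,1],M[0,1]))
    dth=-(head-h0)  # about tool z (down)
    D=M.T@(np.array([x,y,z])-s['position'])
    def calc(n):
        th=np.radians(dth/n); A=sum(np.array([[np.cos(k*th),-np.sin(k*th)],[np.sin(k*th),np.cos(k*th)]]) for k in range(n))
        sh=np.linalg.solve(A,D[:2]); return np.r_[sh/.025,D[2]/n/.025,dth/n/4]
    if n is None:
        n=1
        while abs(calc(n)).max()>.98 or np.linalg.norm(calc(n)[:3])>1.5: n+=1
    # levelling: rotation that brings tool z to world -z
    zt=M.T@np.array([0,0,-1]); lev=np.degrees(np.cross([0,0,1],zt))
    print('t',round(s['t'],2),'pos',s['position'].round(4),'head',round(h0,2),'n',n,'row x,y,z,rz',calc(n).round(3),'level deg',lev.round(2),'F',s['wrist_force'].round(1),'w',round(s['gripper_width'],3))
E
python3 - <<'E'
from h import *
T,S=load('top'),load('side')
print('jar lid',px2w(T,383,180,.106),'tin',px2w(T,357,107,.058),'cup rim',px2w(T,178,249,.065))
a=np.radians(12.4)
for n,y in(('med',.076),('wide',0),('nar',-.076)):
    for z in(.096,):
        o=np.array([.5817-np.sin(a)*y,.2416+np.cos(a)*y,z]); q=[]
        for dx,dy in((.006,.012),(.006,-.012),(-.006,-.012),(-.006,.012)):
            P=o+[np.cos(a)*dx-np.sin(a)*dy,np.sin(a)*dx+np.cos(a)*dy,0]; u=w2px(T,P); q.append([(u[0]-210+.5)*6-.5,(u[1]-165+.5)*6-.5])
        print(n,o.round(4),np.round(q).tolist())
go(.5817,.2416,.16,12.4)
go(.5654,.3158,.16,12.4)
E
```

```text
jar lid [0.5899441 0.0402224 0.106    ] tin [0.7453758  0.07250686 0.058     ] cup rim [0.47598889 0.42291435 0.065     ]
med [0.5654 0.3158 0.096 ] [[91.0, 193.0], [167.0, 175.0], [176.0, 212.0], [100.0, 231.0]]
wide [0.5817 0.2416 0.096 ] [[332.0, 134.0], [407.0, 115.0], [417.0, 153.0], [341.0, 172.0]]
nar [0.598  0.1674 0.096 ] [[572.0, 75.0], [648.0, 56.0], [658.0, 94.0], [582.0, 112.0]]
t 0.1 pos [0.2023 0.5908 0.2476] head 71.11 n 22 row x,y,z,rz [-0.977  0.074  0.16   0.667] level deg [-0.1   0.01  0.  ] F [ 0.5 -1.2 -1.1] w 1.001
t 0.1 pos [0.2023 0.5908 0.2476] head 71.11 n 20 row x,y,z,rz [-0.938  0.16   0.176  0.734] level deg [-0.1   0.01  0.  ] F [ 0.5 -1.2 -1.1] w 1.001
```

Request:
send_rows:
  plan: [-0.94,0.16,0.176,0,0,0.734,1,-0.94,0.16,0.176,0,0,0.734,1,-0.94,0.16,0.176,0,0,0.734,1,-0.94,0.16,0.176,0,0,0.734,1,-0.94,0.16,0.176,0,0,0.734,0.3,-0.94,0.16,0.176,0,0,0.734,0.3,-0.94,0.16,0.176,0,0,0.734,0.3,-0.94,0.16,0.176,0,0,0.734,0.3]
  force: 80

```text
t: 0.77
position: [0.3818, 0.5274, 0.2123]
tool_rot: [0.363, 0.932, -0.0, -0.0]
wrist_force: [0.3, -0.9, -0.6]
gripper_width: 0.655
gripper_force: 0.0
```

Request:
send_rows:
  plan: [-0.94,0.16,0.176,0,0,0.734,0.3,-0.94,0.16,0.176,0,0,0.734,0.3,-0.94,0.16,0.176,0,0,0.734,0.3,-0.94,0.16,0.176,0,0,0.734,0.3,-0.94,0.16,0.176,0,0,0.734,0.3,-0.94,0.16,0.176,0,0,0.734,0.3,-0.94,0.16,0.176,0,0,0.734,0.3,-0.94,0.16,0.176,0,0,0.734,0.3]

```text
t: 1.43
position: [0.52, 0.398, 0.1772]
tool_rot: [0.545, 0.839, -0.0, -0.0]
wrist_force: [-0.6, 0.1, 0.2]
gripper_width: 0.649
gripper_force: 0.0
```

Request:
send_rows:
  plan: [-0.94,0.16,0.176,0,0,0.734,0,-0.94,0.16,0.176,0,0,0.734,0,-0.94,0.16,0.176,0,0,0.734,0,-0.94,0.16,0.176,0,0,0.734,0,0,0,0,0,0,0,0,0,0,0,0,0,0,0]

```text
t: 1.93
position: [0.5667, 0.3136, 0.1596]
tool_rot: [0.628, 0.778, -0.001, 0.0]
wrist_force: [0.4, 0.7, -1.2]
gripper_width: 0.499
gripper_force: 0.0
```

```bash
python3 -c "
from h import *
go(.565,.3157,.082,12.4)"
```

```text
t 1.93 pos [0.5667 0.3136 0.1596] head 12.21 n 4 row x,y,z,rz [ 0.025 -0.011  0.776 -0.012] level deg [-0.07  0.1   0.  ] F [ 0.4  0.7 -1.2] w 0.499
```

Request:
send_rows:
  plan: [0.1,-0.04,0.5,0,0,-0.05,0,0,0,0.87,0,0,0,0,0,0,0.87,0,0,0,0,0,0,0.87,0,0,0,0,0,0,0,0,0,0,0]

```text
t: 2.35
position: [0.5601, 0.3191, 0.0776]
tool_rot: [0.624, 0.782, -0.004, -0.002]
wrist_force: [-1.3, 0.4, -1.4]
gripper_width: 0.498
gripper_force: 0.0
```

```bash
python3 -c "
from h import *
from cell import env
go(.565,.3157,.082,12.4)
save(env,'top','top1');save(env,'side','side1')
a=cv2.imread('pics/top1.png')[140:240,180:310]; b=cv2.imread('pics/side1.png')[150:290,200:340]
a=cv2.resize(a,(390,300),interpolation=2);b=cv2.resize(b,(400,400),interpolation=2)
c=np.zeros((400,800,3),np.uint8);c[:300,:390]=a;c[:,400:]=b;cv2.imwrite('pics/c1.png',c)"
```

```text
t 2.35 pos [0.5601 0.3191 0.0776] head 12.8 n 1 row x,y,z,rz [-0.176  0.159 -0.176  0.101] level deg [-0.5   0.04  0.  ] F [-1.3  0.4 -1.4] w 0.498
```

View pics/c1.png

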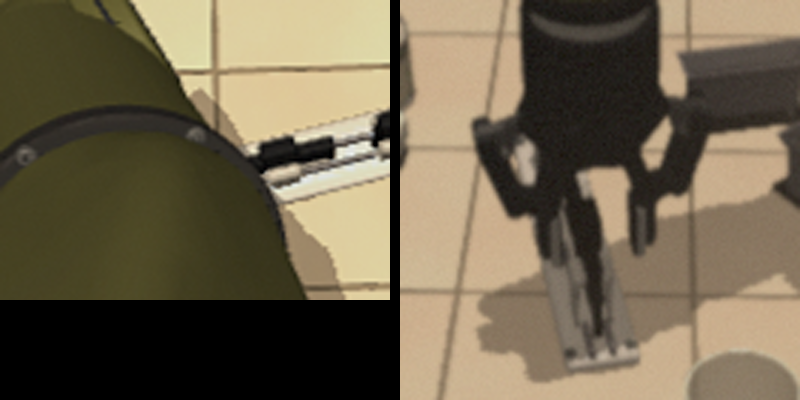

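Request:
send_rows:
  plan: [0,0,0,0,0,0,0,0,0,0,0,0,0,0]

```text
t: 2.62
position: [0.5654, 0.3194, 0.084]
tool_rot: [0.625, 0.781, 0.001, 0.0]
wrist_force: [-0.6, -0.5, 0.2]
gripper_width: 0.501
gripper_force: 0.0
```

```bash
python3 -c "
from h import *
go(.565,.3157,.082,12.4)"
```

```text
t 2.62 pos [0.5654 0.3194 0.084 ] head 12.63 n 1 row x,y,z,rz [-0.14  -0.046  0.081  0.057] level deg [ 0.15 -0.07  0.  ] F [-0.6 -0.5  0.2] w 0.501
```

Request:
send_rows:
  plan: [-0.14,-0.045,0.08,0,0,0.05,0,0,0,0,0,0,0,0,0,0,0,0,0,0,0]

```text
t: 2.87
position: [0.5646, 0.3141, 0.0811]
tool_rot: [0.627, 0.779, 0.0, 0.0]
wrist_force: [-0.3, -0.4, 0.9]
gripper_width: 0.501
gripper_force: 0.0
```

```bash
python3 -c "
from h import *
go(.565,.3157,.082,12.4)"
```

```text
t 2.87 pos [0.5646 0.3141 0.0811] head 12.35 n 1 row x,y,z,rz [ 0.06   0.029 -0.036 -0.014] level deg [ 0.04  0.01 -0.  ] F [-0.3 -0.4  0.9] w 0.501
```

Request:
send_rows:
  plan: [0.04,0,0,0,0,0,-1,0,0,0,0,0,0,-1,0,0,0,0,0,0,-1,0,0,0,0,0,0,-1,0,0,0,0,0,0,-1,0,0,0,0,0,0,-1]
  force: 60

```text
t: 3.37
position: [0.5646, 0.316, 0.0808]
tool_rot: [0.627, 0.779, 0.001, 0.0]
wrist_force: [2.0, 1.0, 1.3]
gripper_width: 0.133
gripper_force: 58.8
```

Gripped at about 12 mm. Pull up slowly, then faster.

Request:
send_rows:
  plan: [0,0,-0.15,0,0,0,-1,0,0,-0.15,0,0,0,-1,0,0,-0.2,0,0,0,-1,0,0,-0.3,0,0,0,-1,0,0,-0.5,0,0,0,-1,0,0,-0.6,0,0,0,-1,0,0,-0.6,0,0,0,-1,0,0,-0.5,0,0,0,-1]

```text
t: 4.03
position: [0.5638, 0.3155, 0.1577]
tool_rot: [0.627, 0.779, 0.0, -0.0]
wrist_force: [-0.0, 0.2, -0.6]
gripper_width: 0.132
gripper_force: 59.3
```

Request:
send_rows:
  plan: [0,0,-0.2,0,0,0,-1,0,0,0,0,0,0,-1]

```text
t: 4.2
position: [0.5647, 0.316, 0.1626]
tool_rot: [0.627, 0.779, 0.001, 0.0]
wrist_force: [-0.3, 0.5, -0.7]
gripper_width: 0.134
gripper_force: 59.3
```

```bash
python3 -c "
from h import *
go(.3573,.3053,.16,90)"
```

```text
t 4.2 pos [0.5647 0.316  0.1626] head 12.38 n 20 row x,y,z,rz [ 0.325 -0.31   0.004 -0.97 ] level deg [ 0.15 -0.06  0.  ] F [-0.3  0.5 -0.7] w 0.134
```

Request:
send_rows:
  plan: [0.325,-0.31,0,0,0,-0.97,-1,0.325,-0.31,0,0,0,-0.97,-1,0.325,-0.31,0,0,0,-0.97,-1,0.325,-0.31,0,0,0,-0.97,-1,0.325,-0.31,0,0,0,-0.97,-1,0.325,-0.31,0,0,0,-0.97,-1,0.325,-0.31,0,0,0,-0.97,-1,0.325,-0.31,0,0,0,-0.97,-1]

```text
t: 4.87
position: [0.4797, 0.3463, 0.1598]
tool_rot: [0.394, 0.919, -0.001, -0.001]
wrist_force: [0.1, -0.0, -0.8]
gripper_width: 0.127
gripper_force: 59.2
```

Request:
send_rows:
  plan: [0.325,-0.31,0,0,0,-0.97,-1,0.325,-0.31,0,0,0,-0.97,-1,0.325,-0.31,0,0,0,-0.97,-1,0.325,-0.31,0,0,0,-0.97,-1,0.325,-0.31,0,0,0,-0.97,-1,0.325,-0.31,0,0,0,-0.97,-1,0.325,-0.31,0,0,0,-0.97,-1,0.325,-0.31,0,0,0,-0.97,-1]

```text
t: 5.53
position: [0.3925, 0.3296, 0.16]
tool_rot: [0.133, 0.991, -0.001, -0.001]
wrist_force: [0.3, -1.1, -0.2]
gripper_width: 0.131
gripper_force: 59.2
```

Request:
send_rows:
  plan: [0.325,-0.31,0,0,0,-0.97,-1,0.325,-0.31,0,0,0,-0.97,-1,0.325,-0.31,0,0,0,-0.97,-1,0.325,-0.31,0,0,0,-0.97,-1,0,0,0,0,0,0,-1,0,0,0,0,0,0,-1]

```text
t: 6.03
position: [0.3563, 0.3047, 0.1603]
tool_rot: [0.001, 1.0, -0.0, -0.0]
wrist_force: [0.4, 0.8, -0.6]
gripper_width: 0.133
gripper_force: 59.2
```

```bash
python3 -c "
from h import *
go(.3573,.3053,.135,90,1)"
```

```text
t 6.03 pos [0.3563 0.3047 0.1603] head 89.89 n 1 row x,y,z,rz [-0.042  0.026  1.013 -0.028] level deg [-0.04 -0.05  0.  ] F [ 0.4  0.8 -0.6] w 0.133
```

Request:
send_rows:
  plan: [-0.04,0.025,0.5,0,0,0,-1,0,0,0.5,0,0,0,-1,0,0,0.3,0,0,0,-1,0,0,0.3,0,0,0,-1,0,0,0.3,0,0,0,-1,0,0,0.3,0,0,0,-1,0,0,0,0,0,0,-1]

```text
t: 6.62
position: [0.3571, 0.3054, 0.1043]
tool_rot: [0.0, 1.0, -0.001, -0.001]
wrist_force: [0.4, -0.3, -0.4]
gripper_width: 0.131
gripper_force: 59.2
```

```bash
python3 -c "
from h import *
go(.3573,.3053,.079,90,1)
from cell import env
save(env,'top','top2');save(env,'side','side2')
a=cv2.imread('pics/top2.png')[240:340,180:310]; b=cv2.imread('pics/side2.png')[190:290,330:430]
a=cv2.resize(a,(390,300),interpolation=2);b=cv2.resize(b,(400,400),interpolation=2)
c=np.zeros((400,800,3),np.uint8);c[:300,:390]=a;c[:,400:]=b;cv2.imwrite('pics/c2.png',c)"
```

```text
t 6.62 pos [0.3571 0.3054 0.1043] head 89.98 n 1 row x,y,z,rz [-0.008 -0.003  1.012 -0.004] level deg [-0.07 -0.07  0.  ] F [ 0.4 -0.3 -0.4] w 0.131
```

View pics/c2.png

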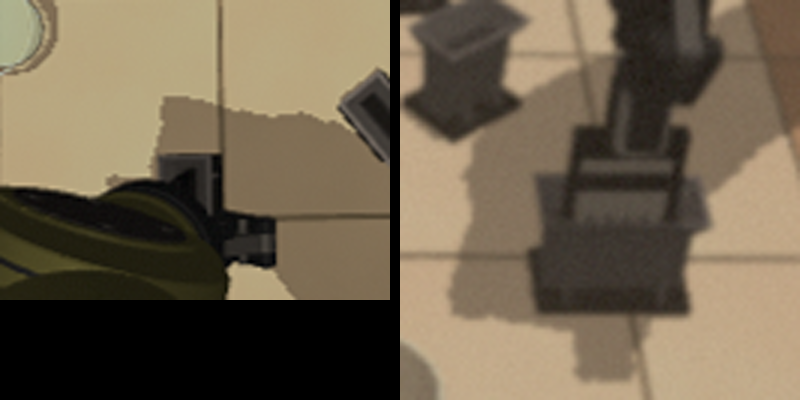

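Request:
send_rows:
  plan: [0,0,0.25,0,0,0,-1,0,0,0.25,0,0,0,-1,0,0,0.25,0,0,0,-1,0,0,0.2,0,0,0,-1,0,0,0,0,0,0,-1]

```text
t: 7.13
position: [0.3571, 0.3053, 0.0807]
tool_rot: [0.0, 1.0, -0.001, -0.001]
wrist_force: [-0.3, -0.1, -0.7]
gripper_width: 0.131
gripper_force: 59.2
```

Request:
send_rows:
  plan: [0,0,0.15,0,0,0,-1,0,0,0,0,0,0,-1]

```text
t: 7.3
position: [0.3573, 0.3056, 0.0776]
tool_rot: [0.0, 1.0, -0.0, -0.0]
wrist_force: [-0.4, -0.4, -0.7]
gripper_width: 0.132
gripper_force: 59.2
```

Request:
send_rows:
  plan: [0,0,0,0,0,0,-0.3,0,0,0,0,0,0,0,0,0,0,0,0,0,0,0,0,-0.2,0,0,0,0,0,0,-0.6,0,0,0,0,0,0,-0.9,0,0,0,0,0,0,-0.9,0,0,0,0,0,0,-0.5,0,0,0,0]

```text
t: 7.97
position: [0.3579, 0.306, 0.1579]
tool_rot: [0.0, 1.0, 0.001, 0.001]
wrist_force: [0.7, 0.9, -0.2]
gripper_width: 0.499
gripper_force: 0.0
```

```bash
python3 -c "
from h import *
go(.5811,.2415,.16,12.4)"
```

```text
t 7.97 pos [0.3579 0.306  0.1579] head 89.98 n 20 row x,y,z,rz [-0.469  0.178 -0.004  0.97 ] level deg [ 0.1  0.1 -0. ] F [ 0.7  0.9 -0.2] w 0.499
```

Request:
send_rows:
  plan: [-0.47,0.18,0,0,0,0.97,0,-0.47,0.18,0,0,0,0.97,0,-0.47,0.18,0,0,0,0.97,0,-0.47,0.18,0,0,0,0.97,0,-0.47,0.18,0,0,0,0.97,0,-0.47,0.18,0,0,0,0.97,0,-0.47,0.18,0,0,0,0.97,0,-0.47,0.18,0,0,0,0.97,0]

```text
t: 8.63
position: [0.4566, 0.3185, 0.1561]
tool_rot: [0.269, 0.963, 0.0, -0.0]
wrist_force: [0.0, 0.1, 0.1]
gripper_width: 0.5
gripper_force: 0.0
```

Request:
send_rows:
  plan: [-0.47,0.18,0,0,0,0.97,0,-0.47,0.18,0,0,0,0.97,0,-0.47,0.18,0,0,0,0.97,0,-0.47,0.18,0,0,0,0.97,0,-0.47,0.18,0,0,0,0.97,0,-0.47,0.18,0,0,0,0.97,0,-0.47,0.18,0,0,0,0.97,0,-0.47,0.18,0,0,0,0.97,0]

```text
t: 9.3
position: [0.5475, 0.2783, 0.1561]
tool_rot: [0.517, 0.856, 0.0, -0.0]
wrist_force: [-0.0, -0.5, -0.4]
gripper_width: 0.503
gripper_force: 0.0
```

Request:
send_rows:
  plan: [-0.47,0.18,0,0,0,0.97,0,-0.47,0.18,0,0,0,0.97,0,-0.47,0.18,0,0,0,0.97,0,-0.47,0.18,0,0,0,0.97,0,0,0,0,0,0,0,0,0,0,0,0,0,0,0]

```text
t: 9.8
position: [0.5814, 0.2412, 0.1558]
tool_rot: [0.627, 0.779, -0.0, -0.0]
wrist_force: [0.1, 0.1, 0.3]
gripper_width: 0.495
gripper_force: 0.0
```

```bash
python3 -c "
from h import *
go(.5811,.2415,.081,12.4,4)
from cell import env
save(env,'side','side3')
b=cv2.imread('pics/side3.png')
c=np.hstack([cv2.resize(b[190:290,330:430],(400,400),interpolation=2),cv2.resize(b[150:290,200:340],(400,400),interpolation=2)]);cv2.imwrite('pics/c3.png',c)"
```

```text
t 9.8 pos [0.5814 0.2412 0.1558] head 12.4 n 4 row x,y,z,rz [ 0.003 -0.002  0.748  0.   ] level deg [-0.01 -0.    0.  ] F [0.1 0.1 0.3] w 0.495
```

View pics/c3.png

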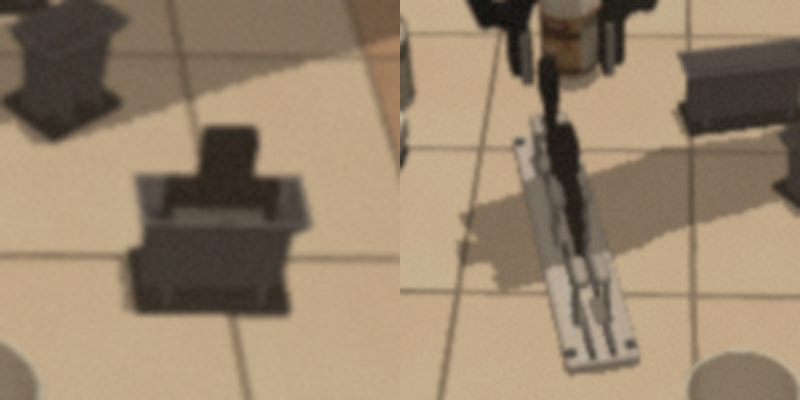

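The medium insert stands upright and home in its guard, and its clip on the strip is empty. Now the wide one.

Request:
send_rows:
  plan: [0,0,0.8,0,0,0,0,0,0,0.8,0,0,0,0,0,0,0.7,0,0,0,0,0,0,0.4,0,0,0,0,0,0,0.3,0,0,0,0,0,0,0,0,0,0,0,0,0,0,0,0,0,0]

```text
t: 10.43
position: [0.5814, 0.2423, 0.0808]
tool_rot: [0.626, 0.78, 0.0, -0.0]
wrist_force: [0.4, 0.2, 1.0]
gripper_width: 0.499
gripper_force: 0.0
```

```bash
python3 -c "
from h import *
go(.5811,.2415,.081,12.4,1)"
```

```text
t 10.43 pos [0.5814 0.2423 0.0808] head 12.43 n 1 row x,y,z,rz [-0.029 -0.02  -0.007  0.008] level deg [ 0.01 -0.03  0.  ] F [0.4 0.2 1. ] w 0.499
```

Request:
send_rows:
  plan: [-0.03,-0.02,0,0,0,0,-1,0,0,0,0,0,0,-1,0,0,0,0,0,0,-1,0,0,0,0,0,0,-1,0,0,0,0,0,0,-1,0,0,0,0,0,0,-1]

```text
t: 10.93
position: [0.5821, 0.2412, 0.0816]
tool_rot: [0.627, 0.779, 0.001, 0.001]
wrist_force: [0.7, -0.4, 5.7]
gripper_width: 0.131
gripper_force: 59.8
```

Request:
send_rows:
  plan: [0,0,-0.15,0,0,0,-1,0,0,-0.15,0,0,0,-1,0,0,-0.2,0,0,0,-1,0,0,-0.3,0,0,0,-1,0,0,-0.5,0,0,0,-1,0,0,-0.6,0,0,0,-1,0,0,-0.6,0,0,0,-1,0,0,-0.5,0,0,0,-1]

```text
t: 11.6
position: [0.581, 0.241, 0.1576]
tool_rot: [0.627, 0.779, 0.0, -0.0]
wrist_force: [0.0, 1.4, -1.0]
gripper_width: 0.131
gripper_force: 59.2
```

Request:
send_rows:
  plan: [0,0,-0.3,0,0,0,-1,0,0,0,0,0,0,-1,0,0,0,0,0,0,-1]

```text
t: 11.85
position: [0.581, 0.241, 0.1635]
tool_rot: [0.627, 0.779, 0.0, 0.0]
wrist_force: [-0.9, -0.6, -1.4]
gripper_width: 0.134
gripper_force: 59.2
```

```bash
python3 -c "
from h import *
go(.461,.0902,.165,-76.8)
go(.461,.0902,.165,103.2)"
```

```text
t 11.85 pos [0.581  0.241  0.1635] head 12.39 n 23 row x,y,z,rz [-0.368 -0.053 -0.003  0.969] level deg [ 0.02 -0.01  0.  ] F [-0.9 -0.6 -1.4] w 0.134
t 11.85 pos [0.581  0.241  0.1635] head 12.39 n 24 row x,y,z,rz [ 0.028 -0.356 -0.003 -0.946] level deg [ 0.02 -0.01  0.  ] F [-0.9 -0.6 -1.4] w 0.134
```

Request:
send_rows:
  plan: [0.028,-0.356,0,0,0,-0.946,-1,0.028,-0.356,0,0,0,-0.946,-1,0.028,-0.356,0,0,0,-0.946,-1,0.028,-0.356,0,0,0,-0.946,-1,0.028,-0.356,0,0,0,-0.946,-1,0.028,-0.356,0,0,0,-0.946,-1,0.028,-0.356,0,0,0,-0.946,-1,0.028,-0.356,0,0,0,-0.946,-1]

```text
t: 12.52
position: [0.514, 0.2151, 0.1621]
tool_rot: [0.4, 0.917, -0.001, -0.001]
wrist_force: [-0.1, -0.9, -0.3]
gripper_width: 0.131
gripper_force: 59.1
```

Request:
send_rows:
  plan: [0.028,-0.356,0,0,0,-0.946,-1,0.028,-0.356,0,0,0,-0.946,-1,0.028,-0.356,0,0,0,-0.946,-1,0.028,-0.356,0,0,0,-0.946,-1,0.028,-0.356,0,0,0,-0.946,-1,0.028,-0.356,0,0,0,-0.946,-1,0.028,-0.356,0,0,0,-0.946,-1,0.028,-0.356,0,0,0,-0.946,-1]

```text
t: 13.18
position: [0.4702, 0.1598, 0.1622]
tool_rot: [0.147, 0.989, -0.0, -0.001]
wrist_force: [0.2, -0.8, -0.9]
gripper_width: 0.13
gripper_force: 59.1
```

Request:
send_rows:
  plan: [0.028,-0.356,0,0,0,-0.946,-1,0.028,-0.356,0,0,0,-0.946,-1,0.028,-0.356,0,0,0,-0.946,-1,0.028,-0.356,0,0,0,-0.946,-1,0.028,-0.356,0,0,0,-0.946,-1,0.028,-0.356,0,0,0,-0.946,-1,0.028,-0.356,0,0,0,-0.946,-1,0.028,-0.356,0,0,0,-0.946,-1]

```text
t: 13.85
position: [0.4602, 0.0898, 0.1623]
tool_rot: [-0.117, 0.993, -0.0, -0.001]
wrist_force: [-0.7, -0.2, -0.9]
gripper_width: 0.134
gripper_force: 59.1
```

Request:
send_rows:
  plan: [0,0,0,0,0,0,-1,0,0,0,0,0,0,-1]

```text
t: 14.02
position: [0.4606, 0.09, 0.1625]
tool_rot: [-0.113, 0.994, 0.0, -0.001]
wrist_force: [-0.3, -0.0, -0.5]
gripper_width: 0.135
gripper_force: 59.2
```

```bash
python3 -c "
from h import *
go(.461,.0902,.105,103.2,1)"
```

```text
t 14.02 pos [0.4606 0.09   0.1625] head 103.03 n 1 row x,y,z,rz [-1.900e-02  2.000e-03  2.299e+00 -4.300e-02] level deg [ 0.02 -0.08  0.  ] F [-0.3 -0.  -0.5] w 0.135
```

Request:
send_rows:
  plan: [-0.02,0,0.5,0,0,-0.04,-1,0,0,0.5,0,0,0,-1,0,0,0.3,0,0,0,-1,0,0,0.3,0,0,0,-1,0,0,0.3,0,0,0,-1,0,0,0.3,0,0,0,-1,0,0,0.2,0,0,0,-1,0,0,0,0,0,0,-1]

```text
t: 14.68
position: [0.461, 0.0906, 0.1021]
tool_rot: [-0.116, 0.993, -0.0, -0.001]
wrist_force: [-0.0, -0.5, -1.6]
gripper_width: 0.131
gripper_force: 59.2
```

Request:
send_rows:
  plan: [0,0,0.25,0,0,0,-1,0,0,0.25,0,0,0,-1,0,0,0.2,0,0,0,-1,0,0,0.2,0,0,0,-1,0,0,0,0,0,0,-1]

```text
t: 15.1
position: [0.4611, 0.0903, 0.0796]
tool_rot: [-0.116, 0.993, -0.0, -0.001]
wrist_force: [-0.5, 0.7, -0.6]
gripper_width: 0.133
gripper_force: 59.1
```

Nearly home (TCP 77 mm when seated). A last nudge, release, rise.

Request:
send_rows:
  plan: [0,0,0.1,0,0,0,-1,0,0,0,0,0,0,-0.3,0,0,0,0,0,0,0,0,0,0,0,0,0,0,0,0,-0.3,0,0,0,0,0,0,-0.9,0,0,0,0,0,0,-0.9,0,0,0,0,0,0,-0.9,0,0,0,0]

```text
t: 15.77
position: [0.4611, 0.0906, 0.1544]
tool_rot: [-0.117, 0.993, 0.0, -0.0]
wrist_force: [2.0, -0.2, -1.1]
gripper_width: 0.501
gripper_force: 0.0
```

```bash
python3 -c "
from h import *
go(.5974,.1673,.16,12.4)"
```

```text
t 15.77 pos [0.4611 0.0906 0.1544] head 103.39 n 24 row x,y,z,rz [-0.147  0.25  -0.009  0.948] level deg [ 0.01 -0.03  0.  ] F [ 2.  -0.2 -1.1] w 0.501
```

Request:
send_rows:
  plan: [-0.147,0.25,0,0,0,0.948,0,-0.147,0.25,0,0,0,0.948,0,-0.147,0.25,0,0,0,0.948,0,-0.147,0.25,0,0,0,0.948,0,-0.147,0.25,0,0,0,0.948,0,-0.147,0.25,0,0,0,0.948,0,-0.147,0.25,0,0,0,0.948,0,-0.147,0.25,0,0,0,0.948,0]

```text
t: 16.43
position: [0.4904, 0.1405, 0.1538]
tool_rot: [0.149, 0.989, 0.0, 0.0]
wrist_force: [-0.1, 0.9, -0.3]
gripper_width: 0.501
gripper_force: 0.0
```

Request:
send_rows:
  plan: [-0.147,0.25,0,0,0,0.948,0,-0.147,0.25,0,0,0,0.948,0,-0.147,0.25,0,0,0,0.948,0,-0.147,0.25,0,0,0,0.948,0,-0.147,0.25,0,0,0,0.948,0,-0.147,0.25,0,0,0,0.948,0,-0.147,0.25,0,0,0,0.948,0,-0.147,0.25,0,0,0,0.948,0]

```text
t: 17.1
position: [0.5404, 0.1686, 0.1538]
tool_rot: [0.402, 0.915, 0.0, -0.0]
wrist_force: [-0.2, 0.2, -0.5]
gripper_width: 0.497
gripper_force: 0.0
```

Request:
send_rows:
  plan: [-0.147,0.25,0,0,0,0.948,0,-0.147,0.25,0,0,0,0.948,0,-0.147,0.25,0,0,0,0.948,0,-0.147,0.25,0,0,0,0.948,0,-0.147,0.25,0,0,0,0.948,0,-0.147,0.25,0,0,0,0.948,0,-0.147,0.25,0,0,0,0.948,0,-0.147,0.25,0,0,0,0.948,0]

```text
t: 17.77
position: [0.5977, 0.1675, 0.1538]
tool_rot: [0.628, 0.778, 0.0, -0.001]
wrist_force: [-1.3, 0.2, -0.4]
gripper_width: 0.501
gripper_force: 0.0
```

Request:
send_rows:
  plan: [0,0,0,0,0,0,0,0,0,0,0,0,0,0]

```text
t: 17.93
position: [0.5976, 0.1671, 0.1534]
tool_rot: [0.626, 0.78, 0.0, -0.0]
wrist_force: [-0.0, 0.1, -0.4]
gripper_width: 0.5
gripper_force: 0.0
```

```bash
python3 -c "
from h import *
go(.5974,.1673,.081,12.4,4)
from cell import env
save(env,'side','side4')
b=cv2.imread('pics/side4.png')
c=cv2.resize(b[120:280,220:420],(750,600),interpolation=2);cv2.imwrite('pics/c4.png',c)"
```

```text
t 17.93 pos [0.5976 0.1671 0.1534] head 12.44 n 4 row x,y,z,rz [ 0.002 -0.001  0.724  0.002] level deg [-0.01 -0.04  0.  ] F [-0.   0.1 -0.4] w 0.5
```

View pics/c4.png

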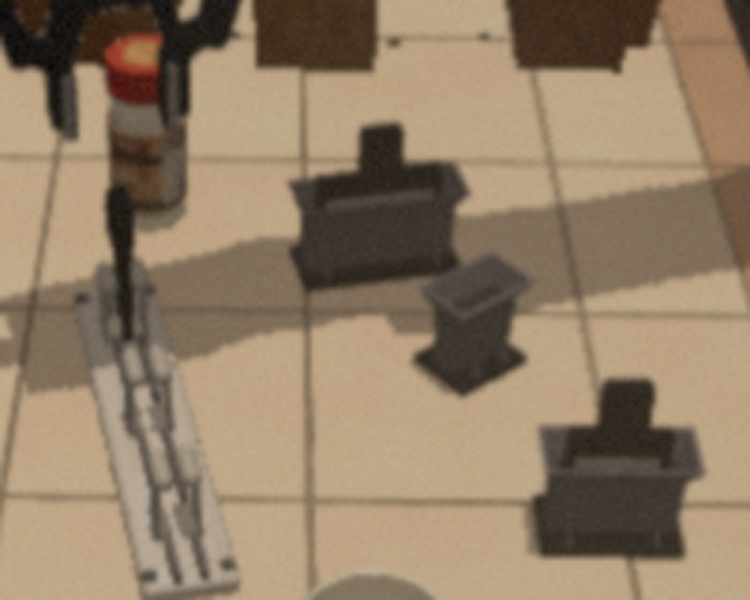

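Both medium and wide are home and upright; the narrow insert remains at the far end of the strip, between the open fingers.

Request:
send_rows:
  plan: [0,0,0.8,0,0,0,0,0,0,0.8,0,0,0,0,0,0,0.6,0,0,0,0,0,0,0.4,0,0,0,0,0,0,0.3,0,0,0,0,0,0,0,0,0,0,0,0,0,0,0,0,0,0]

```text
t: 18.57
position: [0.5978, 0.1672, 0.0808]
tool_rot: [0.627, 0.779, 0.0, -0.0]
wrist_force: [-0.1, -0.8, 0.3]
gripper_width: 0.497
gripper_force: 0.0
```

```bash
python3 -c "
from h import *
go(.5974,.1673,.081,12.4,1)"
```

```text
t 18.57 pos [0.5978 0.1672 0.0808] head 12.38 n 1 row x,y,z,rz [ 0.008 -0.014 -0.01  -0.005] level deg [ 0.   -0.02  0.  ] F [-0.1 -0.8  0.3] w 0.497
```

Request:
send_rows:
  plan: [0,-0.015,0,0,0,0,-1,0,0,0,0,0,0,-1,0,0,0,0,0,0,-1,0,0,0,0,0,0,-1,0,0,0,0,0,0,-1,0,0,0,0,0,0,-1]

```text
t: 19.07
position: [0.5986, 0.1673, 0.0816]
tool_rot: [0.627, 0.779, 0.001, 0.001]
wrist_force: [0.2, 1.1, 6.2]
gripper_width: 0.131
gripper_force: 59.4
```

Request:
send_rows:
  plan: [0,0,-0.15,0,0,0,-1,0,0,-0.15,0,0,0,-1,0,0,-0.2,0,0,0,-1,0,0,-0.3,0,0,0,-1,0,0,-0.5,0,0,0,-1,0,0,-0.6,0,0,0,-1,0,0,-0.6,0,0,0,-1,0,0,-0.5,0,0,0,-1]

```text
t: 19.73
position: [0.5968, 0.1668, 0.1575]
tool_rot: [0.627, 0.779, -0.0, -0.0]
wrist_force: [0.6, 0.2, -1.2]
gripper_width: 0.127
gripper_force: 59.2
```

Request:
send_rows:
  plan: [0,0,-0.3,0,0,0,-1,0,0,0,0,0,0,-1,0,0,0,0,0,0,-1]

```text
t: 19.98
position: [0.5972, 0.1669, 0.1636]
tool_rot: [0.627, 0.779, 0.0, -0.0]
wrist_force: [-0.0, -0.5, -1.2]
gripper_width: 0.132
gripper_force: 59.3
```

```bash
python3 -c "
from h import *
go(.414,.1787,.163,-51)
go(.414,.1787,.163,129)"
```

```text
t 19.98 pos [0.5972 0.1669 0.1636] head 12.35 n 17 row x,y,z,rz [-0.108 -0.442  0.001  0.932] level deg [ 0.   -0.01  0.  ] F [-0.  -0.5 -1.2] w 0.132
t 19.98 pos [0.5972 0.1669 0.1636] head 12.35 n 30 row x,y,z,rz [ 0.279 -0.088  0.001 -0.972] level deg [ 0.   -0.01  0.  ] F [-0.  -0.5 -1.2] w 0.132
```

Request:
send_rows:
  plan: [-0.108,-0.442,0,0,0,0.932,-1,-0.108,-0.442,0,0,0,0.932,-1,-0.108,-0.442,0,0,0,0.932,-1,-0.108,-0.442,0,0,0,0.932,-1,-0.108,-0.442,0,0,0,0.932,-1,-0.108,-0.442,0,0,0,0.932,-1,-0.108,-0.442,0,0,0,0.932,-1,-0.108,-0.442,0,0,0,0.932,-1]

```text
t: 20.65
position: [0.5083, 0.1461, 0.1622]
tool_rot: [0.807, 0.59, -0.001, -0.0]
wrist_force: [-0.2, 1.0, -0.6]
gripper_width: 0.131
gripper_force: 59.2
```

Request:
send_rows:
  plan: [-0.108,-0.442,0,0,0,0.932,-1,-0.108,-0.442,0,0,0,0.932,-1,-0.108,-0.442,0,0,0,0.932,-1,-0.108,-0.442,0,0,0,0.932,-1,-0.108,-0.442,0,0,0,0.932,-1,-0.108,-0.442,0,0,0,0.932,-1,-0.108,-0.442,0,0,0,0.932,-1,-0.108,-0.442,0,0,0,0.932,-1]

```text
t: 21.32
position: [0.4223, 0.1724, 0.1625]
tool_rot: [0.932, 0.362, -0.001, 0.0]
wrist_force: [0.1, -0.0, -0.7]
gripper_width: 0.131
gripper_force: 59.2
```

Request:
send_rows:
  plan: [-0.108,-0.442,0,0,0,0.932,-1,0,0,0,0,0,0,-1,0,0,0,0,0,0,-1,0,0,0,0,0,0,-1]

```text
t: 21.65
position: [0.4147, 0.1786, 0.1628]
tool_rot: [0.942, 0.334, 0.0, 0.0]
wrist_force: [-0.2, 0.1, -1.1]
gripper_width: 0.132
gripper_force: 59.2
```

```bash
python3 -c "
from h import *
go(.414,.1787,.105,-51,1)"
```

```text
t 21.65 pos [0.4147 0.1786 0.1628] head -50.95 n 1 row x,y,z,rz [-0.019 -0.022  2.314  0.013] level deg [ 0.03 -0.    0.  ] F [-0.2  0.1 -1.1] w 0.132
```

Request:
send_rows:
  plan: [-0.02,-0.02,0.5,0,0,0,-1,0,0,0.5,0,0,0,-1,0,0,0.3,0,0,0,-1,0,0,0.3,0,0,0,-1,0,0,0.3,0,0,0,-1,0,0,0.3,0,0,0,-1,0,0,0.2,0,0,0,-1,0,0,0,0,0,0,-1]

```text
t: 22.32
position: [0.4131, 0.1788, 0.1021]
tool_rot: [0.943, 0.334, -0.001, -0.0]
wrist_force: [0.6, 0.0, -0.2]
gripper_width: 0.13
gripper_force: 59.2
```

Request:
send_rows:
  plan: [0,0,0.25,0,0,0,-1,0,0,0.25,0,0,0,-1,0,0,0.2,0,0,0,-1,0,0,0.2,0,0,0,-1,0,0,0,0,0,0,-1]

```text
t: 22.73
position: [0.4136, 0.1787, 0.0797]
tool_rot: [0.943, 0.333, -0.0, 0.0]
wrist_force: [0.5, -0.2, -0.0]
gripper_width: 0.129
gripper_force: 59.2
```

Request:
send_rows:
  plan: [0,0,0.1,0,0,0,-1,0,0,0,0,0,0,-0.3,0,0,0,0,0,0,0,0,0,0,0,0,0,0,0,0,-0.3,0,0,0,0,0,0,-0.9,0,0,0,0,0,0,-0.9,0,0,0,0,0,0,-0.9,0,0,0,0]

```text
t: 23.4
position: [0.413, 0.179, 0.1544]
tool_rot: [0.943, 0.334, -0.0, -0.0]
wrist_force: [0.2, -0.5, -0.1]
gripper_width: 0.498
gripper_force: 0.0
```

Request:
send_rows:
  plan: [0,0,-0.9,0,0,0,0,0,0,-0.9,0,0,0,0,0,0,-0.9,0,0,0,0,0,0,-0.9,0,0,0,0,0,0,0,0,0,0,0,0,0,0,0,0,0,0]

```text
t: 23.9
position: [0.4137, 0.1795, 0.2444]
tool_rot: [0.943, 0.334, 0.002, -0.001]
wrist_force: [-1.0, 0.3, -0.5]
gripper_width: 0.502
gripper_force: 0.0
```

```bash
python3 -c "
from h import *
from cell import env
save(env,'side','side5')
b=cv2.imread('pics/side5.png')
c=cv2.resize(b[120:280,220:420],(750,600),interpolation=2);cv2.imwrite('pics/c5.png',c)"
```

```text
(no output)
```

View pics/c5.png

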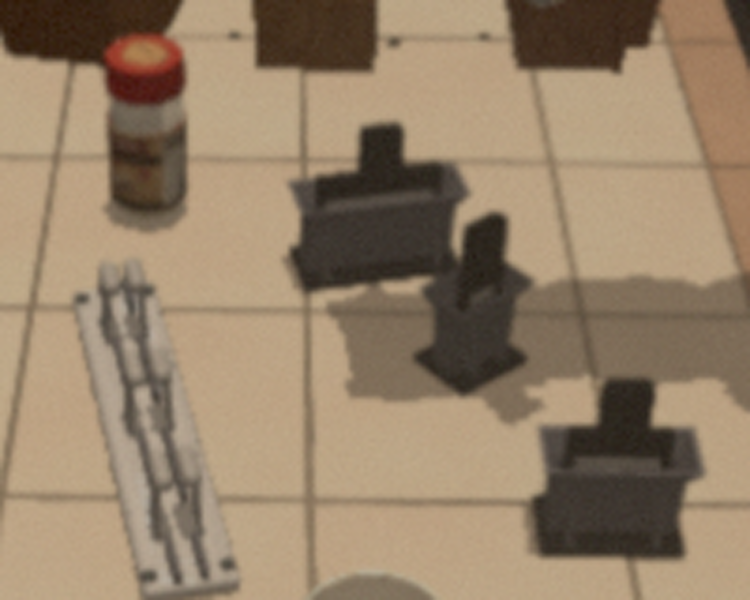

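```bash
python3 -c "
from h import *
S=load('side')
for p in((.414,.1787),(.461,.0902),(.3573,.3053)):
    print([((w2px(S,[*p,z])-[220,120])*3.75).round(0).tolist() for z in(.092,.097)])"
```

```text
[[483.0, 222.0], [484.0, 214.0]]
[[383.0, 127.0], [383.0, 119.0]]
[[632.0, 384.0], [633.0, 376.0]]
```

```bash
python3 -c "
from cell import env
print(env.job_done())"
```

```text
the job is handed in; nothing more can be done
None
```

All three blade inserts now stand in the guards for their widths, released and fully down as far as the last side picture shows; I left the jar, cup and tin alone, and handed the job in at about 24 s (no verdict was returned).

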